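Sort the loose desk things into the desk set

ROBOT

A 6-joint arm with a two-finger parallel gripper is mounted at the origin on the work surface. World frame = base frame: x ahead of the robot, y to its left, z up, the work surface at z = 0. Lengths are in m, angles in rad, forces in N, time in s.
With the tool pointing down it reaches from about 0.375 to 0.975 m from the base axis. Payload 3.8 kg.
Tool frame: the origin (TCP) lies midway between the tips of the shut fingers; the grasp point (between the pads) lies 19 mm behind it (pinch_z is the distance from the TCP to the grasp point, in m); z points along the fingers, y is the line along which they close (so a half turn about z gives the same grasp; the last joint's range is limited). The gripper opens to 88 mm and grips with 3 to 60 N. Pads are 18 mm wide; open, the fingers measure 123 mm over their backs; the gripper's body (75 mm by 187 mm) begins 45 mm behind the grasp point.
Start: joints at [1.264, 0.264, 1.604, -0, 1.274, -0.037], TCP at [0.18, 0.651, 0.239] pointing down, gripper open.
Joint ranges: [-2.63, 2.63], [-0.94, 2.18], [0.31, 2.57], [-1.31, 4.45], [0, 2.66], [-2.55, 2.55]. Speed limits (rad/s): [2.57, 2.57, 3.14, 3.14, 3.14, 3.14].

INTERFACE

Orientations are given as [roll, pitch, yaw] about the fixed x, y, z axes, in that order (R = Rz(yaw) Ry(pitch) Rx(roll)).
In Python, from station import * gives the robot as it stands.
- The arm moves only by the shell command python3 -m handwheel 'ROWS' [FORCE]. ROWS is a JSON object of lists of equal length, an entry for each row: "jaw": the finger opening in mm, from 0 to 88.1; "linear": the shift along the world's x, y, z in units of 30 mm (1.0 is 30 mm), a list of three; "roll": the turn about the world's z in units of 6 degrees (1.0 is 6 degrees). A call has 1 to 20 rows; each row is the pose to reach, as a shift and turn from the pose commanded when the call began; what a row does not reach only later rows make up. A row lasts 1/10 s, in which the tool goes at most 50 mm and 8.59 degrees, less where a joint would pass 70% of its speed; a pose out of reach is approached as far as the arm can. A call with a gripper value outside its range is refused whole. The fingers move at their own pace and stop on an object; FORCE is the grip in N (left out, the last holds). Time passes only in rows, so rows that repeat a pose let the fingers close. It gives the time, the measured TCP pose, the force, the opening and the grip force at its end, in the units of the state.
- sense(): the state, without advancing time (a new reading comes with each control period).
- capture(name): name is "scene" or "top" or "wrist"; returns the picture (480x640x3 uint8, red, green, blue); there is no depth.
- camera_model(name): a dict with "vertical_fov" (degrees; the focal length in pixels is half the picture's height over the tangent of half this angle, whatever the lens; pixels are square), "cx", "cy" (the principal point, pixels), "distortion" ([k1, k2, p1, p2, k3] as OpenCV has them; the pictures are not rectified), "view" (4x4, takes a point from world to camera coordinates); the wrist camera has in their place "mount" (4x4, takes a point from camera to tool coordinates, whose origin is the TCP and whose axes are the flange's). Camera axes: x right, y up, looking along -z (the intrinsics and any distortion apply to the point x, -y, -z); pixel columns grow to the right and rows downward; lengths in m; the calibration is good to about 2 mm. A picture is of the moment at which its call begins: read the wrist's pose just before it. camera_model takes no time and is no camera call.
- job_done(): hands the job in; it is judged then, once.
Trained networks look in the newest picture that a camera, given by its name, has taken for a name from the list of things; names that differ only in an ending like _2 or _b are one class to them, and where a whole thing is asked for, a point or a joint stands for the part that bears it (a point fixed in the world has none). Each returns a list of dicts, best first, with "conf" (0 to 1); they miss things now and then, are a little off and sometimes report something else, mostly with a low value. They report only what shows in the picture. A call takes as long as a camera call.
- find_in(query, camera): "position" ([column, row] as shares, 0 to 1, of the picture: columns of its width, rows of its height, amid what is visible of it).
- pinpoint(query, camera): "position" ([column, row] as shares, 0 to 1, of the picture: columns of its width, rows of its height: a listed point, or the origin of a listed thing).
The state is a dict: "clock": time; "joint_pos": joint angles; "qvel": joint speeds; "tau": joint torques, N m; "tool_pos": TCP position; "tool_rot": TCP orientation; "wrist_force": force on the tool from outside, world axes, zero at the start; "wrist_torque": the same for the moment, N m; "gripper_width": finger opening in m; "grip_force": force on a finger pad.
Only numpy, scipy, OpenCV 4.12 (cv2) and the standard library are available. Lean on these libraries where they do the work, as an engineer would, in place of code of your own. Each camera call takes 0.05 s, during which the arm holds its last target. There are 200 camera calls.

TASK

Clear the handful of things lying about the desk into the brown wooden desk set: stand both rubber stamps upright on their rubber faces in the square tray, stand both binder clips on their spines, handles up, in the round dish, and lay the marker flat and lengthwise in the long pen tray. Leave the coffee mug and the stapler where they are.

Things in the scene. Friction and masses are not known exactly. Their poses are not given: they have to be found in the camera images.
- stamp_a: rubber stamp (one of two alike): light wood block 50 (x) x 30 (y) mm, 13 mm thick, on a 3 mm black rubber face, with a turned wooden handle on top; 75 mm tall, 70 g, standing on its rubber. Grip the handle: round, 26 mm in diameter from 44 to 66 mm above the underside, on the z axis. Origin: centre of the underside, z up
- stamp_b: rubber stamp (one of two alike): light wood block 50 (x) x 30 (y) mm, 13 mm thick, on a 3 mm black rubber face, with a turned wooden handle on top; 75 mm tall, 70 g, standing on its rubber. Grip the handle: round, 26 mm in diameter from 44 to 66 mm above the underside, on the z axis. Origin: centre of the underside, z up
- clip_a: large binder clip (one of two alike): black wedge body 51 mm long (x), 24 mm wide (y) at the flat spine it stands on, 30 mm tall, 30 g; two steel wire handles folded up together above the jaw, top at 59 mm. Pinch the pair of handles along y: 10 mm across, some 20 mm wide along x, from 30 to 59 mm above the underside. Origin: centre of the underside, z up
- clip_b: large binder clip (one of two alike): black wedge body 51 mm long (x), 24 mm wide (y) at the flat spine it stands on, 30 mm tall, 30 g; two steel wire handles folded up together above the jaw, top at 59 mm. Pinch the pair of handles along y: 10 mm across, some 20 mm wide along x, from 30 to 59 mm above the underside. Origin: centre of the underside, z up
- marker: flat-sided chunky marker pen, grey barrel and black cap, 130 mm long (its x, cap towards +x), 24 mm wide (its y), 17 mm tall, lying flat, 30 g. Origin: centre of the underside, z up
- stamp_tray: square brown wooden tray with green felt floor, 125 x 125 mm outside, walls 6 mm thick, rim 25 mm above the desk, felt 6 mm above the desk (inside 113 x 113 mm, 19 mm deep). Fixed to the desk. Origin: centre of the underside, x and y along its sides, z up
- dish: round brown wooden dish with green felt floor, 128 mm across the rim, walls 5 mm thick, rim 26 mm above the desk, felt 5 mm above the desk (floor about 106 mm across, 118 mm at the rim). Fixed to the desk. Origin: centre of the underside, z up
- pen_tray: long brown wooden pen tray with green felt floor, 190 mm long (its y) x 100 mm wide (its x) outside, walls 5 mm thick, rim 22 mm above the desk, felt 5 mm above the desk (inside 180 x 90 mm, 17 mm deep). Fixed to the desk. Origin: centre of the underside, z up
- mug: white ceramic coffee mug, 80 mm across and 92 mm tall, with a handle at its +y that reaches about 70 mm from its axis; loose, to be left alone. Origin: centre of the underside
- stapler: black desk stapler, 150 mm long (its x), 38 mm wide, 58 mm tall, loose, to be left alone. Origin: centre of the underside

How it is judged:
At the end, for the whole second after the job is handed in: Stamps upright (0.12 rad) on the square tray's floor; clips on their spines (0.15 rad) on the dish's floor, within 50 mm of its centre; marker flat on the pen tray's floor, within 50 mm of its centre and 0.35 rad of its length; all released and at rest (horizontal distance between each of stamp_a, stamp_b and stamp_tray below 0.06 m and z of stamp_a in the frame of stamp_tray between 0.002 and 0.01 m and angle between each of stamp_a, stamp_b, marker's own z axis and vertical below 0.12 rad and linear speed of each of stamp_a, stamp_b, clip_a, clip_b, marker below 0.01 m/s and z of stamp_b in the frame of stamp_tray between 0.002 and 0.01 m and horizontal distance between each of clip_a, clip_b and dish below 0.05 m and z of clip_a in the frame of dish between 0.002 and 0.01 m and angle between each of clip_a, clip_b's own z axis and vertical below 0.15 rad and z of clip_b in the frame of dish between 0.002 and 0.01 m and horizontal distance between marker and pen_tray below 0.05 m and z of marker in the frame of pen_tray between 0.002 and 0.01 m and angle between the x axis of marker and the y axis of pen_tray, either way round below 0.35 rad); the robot touches nothing.
It fails at once if the mug is shifted by more than 15 mm or tipped (distance of mug from where it was at the start of the episode above 0.015 m or angle between mug's own z axis and vertical above 0.3 rad).
It fails at once if the stapler is shifted by more than 15 mm (distance of stapler from where it was at the start of the episode above 0.015 m).
It also fails if it takes over 133 s, if anything falls off the work surface, if the arm or the gripper's body presses on something with over 40 N, if the wrist force passes 120 N, or if a joint passes its speed limit or range.

## Working session

There is one attempt and no reset: what is moved stays moved. The work goes in short steps, Python scripts to look and compute and a shell command to move; the robot and the scene stay as the last step left them, time stands still between calls to the robot, and variables do not carry over. Pictures are saved under pics/ and viewed, at most 14 in all, crops included, and the job is handed in when it is done.

```bash
ls; mkdir -p pics; cat > h.py <<'E'
from station import *
import numpy as np, cv2
def K(m):
    f=240/np.tan(np.radians(m["vertical_fov"])/2); return np.array([[f,0,m["cx"]],[0,f,m["cy"]],[0,0,1.]])
def ray(cam,px,st=None):
    m=camera_model(cam)
    u=cv2.undistortPoints(np.array([[px]],float),K(m),np.array(m["distortion"],float))[0,0]
    d=np.array([u[0],-u[1],-1.])
    if cam=="wrist":
        from scipy.spatial.transform import Rotation as R
        st=st or sense(); T=np.eye(4); T[:3,:3]=R.from_euler('xyz',st["tool_rot"]).as_matrix(); T[:3,3]=st["tool_pos"]
        M=T@np.array(m["mount"])
    else: M=np.linalg.inv(np.array(m["view"]))
    d=M[:3,:3]@d; return M[:3,3],d/np.linalg.norm(d)
def atz(cam,px,z,st=None):
    o,d=ray(cam,px,st); return o+d*(z-o[2])/d[2]
def tri(rs):
    A=sum(np.eye(3)-np.outer(d,d) for o,d in rs); b=sum((np.eye(3)-np.outer(d,d))@o for o,d in rs)
    p=np.linalg.solve(A,b); r=max(np.linalg.norm(np.cross(p-o,d)) for o,d in rs); return p,r
E
python3 - <<'E'
from h import *
print(sense())
N=["stamp_a","clip_a","marker","stamp_tray","dish","pen_tray","mug","stapler"]
for c in ("scene","top","wrist"):
    im=capture(c); cv2.imwrite(f"pics/{c}0.png",im[:,:,::-1])
    for n in N:
        for f in (pinpoint,):
            for r in f(n,c)[:4]:
                px=np.array(r["position"])*[640,480]
                print(c,n,round(r["conf"],2),px.round(0),atz(c,px,0.0).round(3))
E
```

```text
pics
{'clock': 0.0, 'joint_pos': array([ 1.26405277e+00,  2.64747226e-01,  1.60534214e+00,  7.05751970e-06,
        1.27370631e+00, -3.68978903e-02]), 'qvel': array([ 0.00103333,  0.00175439,  0.00108848, -0.00074138, -0.00182715,
       -0.00128237]), 'tau': array([ 1.90710180e-04, -5.02114999e+01, -3.56879067e+01,  7.27707334e-02,
        2.95515731e-02, -1.38131472e-04]), 'tool_pos': array([0.17972996, 0.64990574, 0.23740921]), 'tool_rot': array([-3.13939137e+00, -8.80078502e-05,  2.87174482e+00]), 'wrist_force': array([-0.94794921, -0.5362393 ,  0.27224831]), 'wrist_torque': array([-0.02010788, -0.00914564,  0.04239163]), 'grip_force': 0.0, 'gripper_width': 0.08817858148846675}
scene stamp_a 0.88 [300. 181.] [ 0.412 -0.141  0.   ]
scene stamp_a 0.74 [336. 230.] [ 0.472 -0.003  0.   ]
scene clip_a 0.6 [257. 152.] [ 0.4   -0.271 -0.   ]
scene clip_a 0.58 [494. 260.] [0.347 0.291 0.   ]
scene marker 0.62 [399. 245.] [0.427 0.119 0.   ]
scene stamp_tray 0.69 [277. 287.] [ 0.646 -0.017  0.   ]
scene dish 0.78 [175. 173.] [ 0.555 -0.378  0.   ]
scene pen_tray 0.96 [490. 380.] [0.574 0.385 0.   ]
scene stapler 0.92 [390. 330.] [0.596 0.201 0.   ]
top stamp_a 0.87 [342. 263.] [ 0.455 -0.014  0.   ]
top stamp_a 0.65 [340. 186.] [ 0.639 -0.017  0.   ]
top stamp_a 0.53 [404. 283.] [ 0.407 -0.152  0.   ]
top stamp_a 0.4 [279. 278.] [0.424 0.129 0.   ]
top clip_a 0.81 [456. 286.] [ 0.397 -0.269  0.   ]
top clip_a 0.81 [209. 318.] [0.339 0.283 0.   ]
top marker 0.71 [280. 280.] [0.419 0.127 0.   ]
top stamp_tray 0.83 [342. 186.] [ 0.639 -0.02   0.   ]
top pen_tray 0.72 [167. 217.] [0.575 0.387 0.   ]
top mug 0.92 [415. 204.] [ 0.59  -0.188  0.   ]
top stapler 0.58 [246. 212.] [0.582 0.206 0.   ]
```

```bash
python3 - <<'E'
import cv2
a=cv2.imread("pics/top0.png"); cv2.imwrite("pics/topc.png",cv2.resize(a[130:370,140:540],(800,480),interpolation=cv2.INTER_CUBIC))
E
```

```text
(no output)
```

View pics/topc.png

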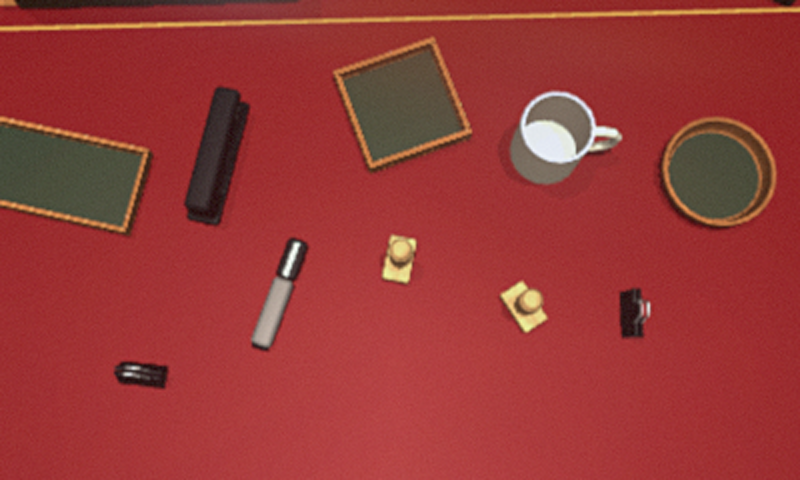

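View pics/scene0.png

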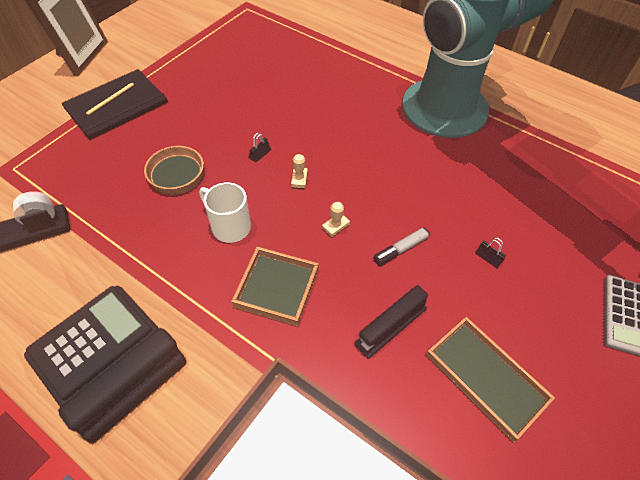

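Top and scene views: everything stands upright. Stamps sit at crop (400,260) and (525,305), clips at (141,374) and (633,313), marker at (280,293), the square tray at (402,103), the dish at (717,172), the pen tray at the left and the stapler at (218,155).

```bash
python3 - <<'E'
from h import *
def c(u,v): return (140+u/2,130+v/2)
def P(z,*pts): return [atz("top",c(*p),z) for p in pts]
def yaw(a,b): d=b-a; return np.degrees(np.arctan2(d[1],d[0])).round(1)
for n,t,s in (("stampA handletop",(401,249),(337,204)),("stampB",(530,299),(299,156)),("clipR handle top",(648,310),(259,135)),("clipL",(142,368),(496,240))):
    print(n,[x if np.isscalar(x) else x.round(3) for x in tri([ray("top",c(*t)),ray("scene",s)])])
for n,z,p in (("stA",.016,[(388,236),(417,237),(410,283),(383,279)]),("stB",.016,[(501,295),(522,282),(547,318),(527,331)]),
 ("marker",.017,[(288,238),(307,241),(269,349),(252,345)]),("tray",.025,[(334,73),(433,39),(470,131),(372,168)]),
 ("stapler",.05,[(215,88),(240,90),(213,212),(187,207)]),("pen",.022,[(0,119),(148,150),(127,232),(0,204)]),
 ("dish",.026,[(662,172),(775,172),(718,118),(718,226)])):
    q=P(z,*p); print(n,np.mean(q,0).round(4),"edges",[yaw(q[i],q[(i+1)%4]) for i in range(4)],[np.linalg.norm(q[i]-q[(i+1)%4]).round(3) for i in range(4)])
for n,px in (("clipL",[(116,374),(167,387)]),("clipR",[(622,292),(622,337)])):
    q=P(0.0,*px); print(n,np.mean(q,0).round(3),yaw(*q))
for n,(a,b) in {"tray":((277,287),(342,186)),"pen":((490,380),(167,217)),"clipL":((494,260),(209,318)),"clipR":((257,152),(456,286)),"stA":((336,230),(342,263)),"stB":((300,181),(404,283)),"mark":((399,245),(280,280))}.items():
    p,r=tri([ray("scene",a),ray("top",b)]); print(n,p.round(3),round(r,4))
print(np.linalg.inv(np.array(camera_model("top")["view"]))[:3,3], camera_model("wrist")["mount"])
for b in "scene","top": capture(b); print(find_in("dish",b)[:2],find_in("mug",b)[:1],find_in("stapler",b)[:1])
E
```

```text
stampA handletop [array([ 0.462, -0.01 ,  0.069]), np.float64(0.0007138066180540102)]
stampB [array([ 0.405, -0.144,  0.07 ]), np.float64(0.0013921826557119759)]
clipR handle top [array([ 0.391, -0.27 ,  0.049]), np.float64(0.0020381889485348963)]
clipL [array([0.343, 0.272, 0.051]), np.float64(0.0037466253785772823)]
stA [ 0.4609 -0.009   0.016 ] edges [np.float64(-93.5), np.float64(169.5), np.float64(80.0), np.float64(-8.2)] [np.float64(0.033), np.float64(0.053), np.float64(0.03), np.float64(0.049)]
stB [ 0.4037 -0.1451  0.016 ] edges [np.float64(-60.0), np.float64(-148.3), np.float64(121.0), np.float64(33.0)] [np.float64(0.028), np.float64(0.048), np.float64(0.027), np.float64(0.048)]
marker [0.4259 0.1256 0.017 ] edges [np.float64(-100.6), np.float64(160.2), np.float64(75.5), np.float64(-18.7)] [np.float64(0.022), np.float64(0.127), np.float64(0.019), np.float64(0.125)]
tray [ 0.6419 -0.0177  0.025 ] edges [np.float64(-71.4), np.float64(-161.6), np.float64(109.9), np.float64(19.6)] [np.float64(0.123), np.float64(0.12), np.float64(0.12), np.float64(0.122)]
stapler [0.5845 0.1945 0
[... 730 characters left out ...]
0.001] 0.0025
stA [ 0.458 -0.013 -0.023] 0.0022
stB [ 0.406 -0.15  -0.009] 0.0041
mark [ 0.422  0.123 -0.005] 0.0042
[0.2639712  0.02591227 1.10069953] [[ 2.44800225e-04  9.63178055e-01  2.68864230e-01  6.87409345e-02]
 [ 9.99998363e-01  2.46276034e-04 -1.79275427e-03  4.73062556e-04]
 [-1.79295639e-03  2.68864228e-01 -9.63176418e-01 -1.46472783e-01]
 [ 0.00000000e+00  0.00000000e+00  0.00000000e+00  1.00000000e+00]]
[{'position': [0.2709, 0.3498], 'conf': 0.97}] [{'position': [0.3536, 0.4398], 'conf': 0.97}] [{'position': [0.6097, 0.6767], 'conf': 0.63}]
[{'position': [0.7766, 0.4521], 'conf': 0.9}] [{'position': [0.6503, 0.4154], 'conf': 0.85}] [{'position': [0.3831, 0.435], 'conf': 0.75}]
```

```bash
python3 -m handwheel '{"jaw":[50,50,50,50,50,50,50,50,50,50,50,50,50,50],"linear":[[5.4,-12.4,-1.3],[5.4,-12.4,-1.3],[5.4,-12.4,-1.3],[5.4,-12.4,-1.3],[5.4,-12.4,-1.3],[5.4,-12.4,-1.3],[5.4,-12.4,-1.3],[5.4,-12.4,-1.3],[5.4,-12.4,-1.3],[5.4,-12.4,-1.3],[5.4,-12.4,-1.3],[5.4,-12.4,-1.3],[5.4,-12.4,-1.3],[5.4,-12.4,-1.3]],"roll":[-15,-15,-15,-15,-15,-15,-15,-15,-15,-15,-15,-15,-15,-15]}' 20
cat > look.py <<'E'
import sys
from h import *
n,out,z=sys.argv[1],sys.argv[2],float(sys.argv[3])
s=sense(); im=capture("wrist"); cv2.imwrite("pics/%s.png"%out,im[:,:,::-1])
print("tcp",s["tool_pos"].round(4),"pinch yaw",round(np.degrees(s["tool_rot"][2])-90,1),"t",s["clock"])
for f in (pinpoint,find_in):
    for r in f(n,"wrist")[:3]:
        px=np.array(r["position"])*[640,480]; print(f.__name__,r["conf"],px.round(0),"at z0",atz("wrist",px,0,s).round(4),"at z",atz("wrist",px,z,s).round(4))
E
python3 look.py clip_a w1 0.03
```

```text
clock: 3.15
tool_pos: [0.3419, 0.2787, 0.1998]
tool_rot: [3.142, -0.0, 1.303]
wrist_force: [0.4, -0.0, -0.6]
gripper_width: 0.0501
grip_force: 0.0
tcp [0.3419 0.2787 0.1998] pinch yaw -15.4 t 3.15
call 0.87 [322. 210.] at z0 [0.3464 0.2785 0.    ] at z [0.3476 0.2843 0.03  ]
call 0.62 [322. 213.] at z0 [0.3457 0.2759 0.    ] at z [0.3469 0.282  0.03  ]
```

View pics/w1.png

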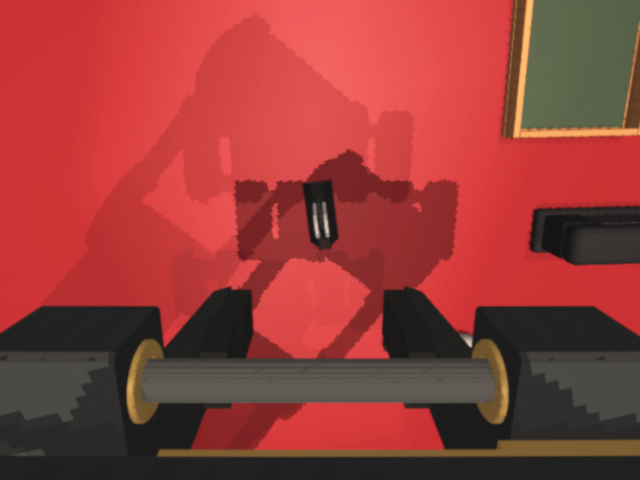

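Wrist view: clip in the middle (spans 303–337, 181–248), tilted a few degrees counter-clockwise relative to the tool, handles at about (322,220).

```bash
python3 - <<'E'
from h import *
s=sense()
def q(z,*p): return [atz("wrist",x,z,s) for x in p]
def y(a,b): d=b-a; return np.degrees(np.arctan2(d[1],d[0])).round(1)
for z,a,b in ((0.03,(313,247),(304,184)),(0.0,(337,240),(331,181)),(0.058,(322,240),(316,205)),(0.058,(329,236),(323,203)),(.03,(324,248),(317,182))):
    A,B=q(z,a,b); print(z,y(A,B),((A+B)/2).round(4),np.linalg.norm(A-B).round(3))
E
```

```text
0.03 82.3 [0.3361 0.282  0.03  ] 0.051
0.0 80.9 [0.3559 0.2745 0.    ] 0.051
0.058 84.2 [0.3441 0.2811 0.058 ] 0.026
0.058 85.0 [0.3495 0.2819 0.058 ] 0.024
0.03 80.7 [0.3452 0.2799 0.03  ] 0.053
```

```bash
python3 -m handwheel '{"jaw":[50,50,50,50,50,50,0,0,0,0,0,0],"linear":[[0.15,0.1,-1],[0.15,0.1,-2.5],[0.15,0.1,-4],[0.15,0.1,-5.2],[0.15,0.1,-5.6],[0.15,0.1,-5.6],[0.15,0.1,-5.6],[0.15,0.1,-5.6],[0.15,0.1,-5.6],[0.15,0.1,-5.6],[0.15,0.1,-5.6],[0.15,0.1,-5.6]],"roll":[1.2,1.2,1.2,1.2,1.2,1.2,1.2,1.2,1.2,1.2,1.2,1.2]}' 20
```

```text
clock: 4.5
tool_pos: [0.3466, 0.2817, 0.032]
tool_rot: [3.141, -0.0, 1.427]
wrist_force: [0.4, 0.8, 2.2]
gripper_width: 0.009
grip_force: 20.0
```

```bash
python3 -m handwheel '{"jaw":[0,0,0,0,0,0,0,0,0,0,0,0,0,0,0,0,0,0,0,0],"linear":[[0,0,2],[0,0,3.5],[0,0,5],[0,0,6.3],[6.8,-21.8,6.3],[6.8,-21.8,6.3],[6.8,-21.8,6.3],[6.8,-21.8,6.3],[6.8,-21.8,6.3],[6.8,-21.8,6.3],[6.8,-21.8,6.3],[6.8,-21.8,6.3],[6.8,-21.8,6.3],[6.8,-21.8,6.3],[6.8,-21.8,6.3],[6.8,-21.8,6.3],[6.8,-21.8,6.3],[6.8,-21.8,6.3],[6.8,-21.8,6.3],[6.8,-21.8,6.3]],"roll":[0,0,0,0,0,0,0,0,0,0,0,0,0,0,0,0,0,0,0,0]}'
python3 look.py dish w2 0.026
```

```text
clock: 6.5
tool_pos: [0.5499, -0.3726, 0.2197]
tool_rot: [-3.14, -0.001, 1.425]
wrist_force: [-0.6, -1.0, -1.0]
gripper_width: 0.0086
grip_force: 20.0
tcp [ 0.5499 -0.3726  0.2197] pinch yaw -8.3 t 6.5
call 0.8 [324. 211.] at z0 [ 0.5557 -0.3774  0.    ] at z [ 0.556  -0.3722  0.026 ]
call 0.81 [326. 203.] at z0 [ 0.5579 -0.3707  0.    ] at z [ 0.5581 -0.3659  0.026 ]
```

View pics/w2.png

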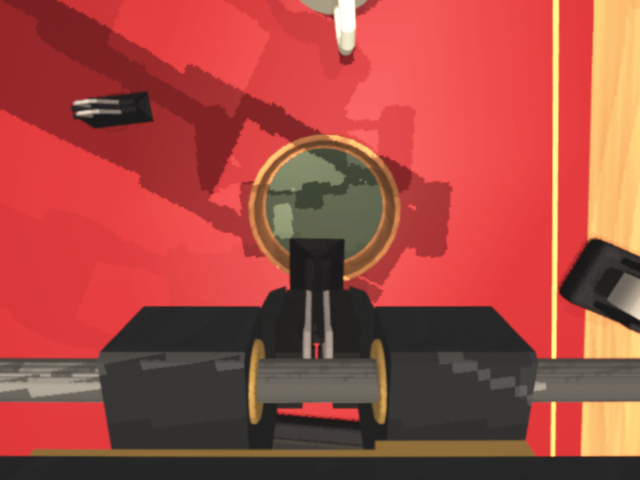

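Wrist view: clip held straight at col ~318; dish rim spans cols 249–400, top row 136, centre near (324,209); second clip at (112,108).

```bash
python3 - <<'E'
from h import *
from scipy.optimize import least_squares
s=sense()
im=cv2.imread("pics/w2.png")
q=np.array([atz("wrist",p,.026,s)[:2] for p in ((249,208),(400,208),(324,136),(268,159),(381,159),(381,256),(268,256))])
for r0 in (None,.064):
    f=lambda v:np.hypot(*(q-v[:2]).T)-(r0 or v[2]); r=least_squares(f,[.55,-.37,.064]); print(r.x,r.fun.round(4))
t=np.array([atz("top",(140+u/2,130+v/2),.026)[:2] for u,v in ((662,172),(775,172),(718,118),(718,226))]); q=t
r=least_squares(f,[.55,-.37,.064]); print("top",r.x,r.fun.round(4))
print(tri([ray("wrist",(324,209),s),ray("top",(497,217)),ray("scene",(173.4,167.9))]))
for a in ((72,108),(150,105)): print(atz("wrist",a,.02,s))
E
```

```text
[ 0.5564761  -0.37165974  0.06273714] [ 0.0005  0.0005 -0.0011  0.0006  0.0003 -0.0002 -0.0005]
[ 0.55639559 -0.3722389   0.064     ] [-0.0007 -0.0008 -0.0018 -0.0003 -0.0006 -0.0019 -0.0021]
top [ 0.54987532 -0.37198456  0.064     ] [-0.0003 -0.0003 -0.0006 -0.0006]
(array([ 0.55414307, -0.37322206,  0.01447366]), np.float64(0.004478142149902285))
[ 0.36781289 -0.26015527  0.02      ]
[ 0.43041341 -0.26700835  0.02      ]
```

```bash
python3 -m handwheel '{"jaw":[0,0,0,0,0,0,0,0,0],"linear":[[0.9,0,0],[0.9,0,-1.5],[0.9,0,-3],[0.9,0,-4.5],[0.9,0,-5.3],[0.9,0,-5.7],[0.9,0,-5.9],[0.9,0,-6.05],[0.9,0,-6.05]],"roll":[0,0,0,0,0,0,0,0,0]}'
```

```text
clock: 7.55
tool_pos: [0.5783, -0.3727, 0.0406]
tool_rot: [3.14, 0.001, 1.427]
wrist_force: [0.6, 0.9, 0.4]
gripper_width: 0.0084
grip_force: 20.0
```

```bash
python3 -m handwheel '{"jaw":[0,0],"linear":[[0,0,0],[0,0,-0.03]],"roll":[0,0]}'
```

```text
clock: 7.75
tool_pos: [0.5784, -0.3731, 0.0401]
tool_rot: [3.139, 0.001, 1.427]
wrist_force: [0.3, -0.7, -1.2]
gripper_width: 0.0084
grip_force: 20.0
```

```bash
python3 -m handwheel '{"jaw":[0,0,0],"linear":[[0,0,-0.08],[0,0,-0.08],[0,0,-0.08]],"roll":[0,0,0]}'; python3 -c "
from station import *
for i in range(1): print(sense()['tool_pos'],sense()['wrist_force'])"
```

```text
clock: 8.05
tool_pos: [0.5779, -0.373, 0.0369]
tool_rot: [3.14, 0.001, 1.427]
wrist_force: [-0.4, 0.3, 5.3]
gripper_width: 0.0088
grip_force: 20.0
[ 0.57792806 -0.37295138  0.03694647] [-0.42405918  0.32682564  5.27997713]
```

Contact (5 N). Release and rise.

```bash
python3 -m handwheel '{"jaw":[20,24,24,24,24,24,50,50],"linear":[[0,0,0],[0,0,0],[0,0,0],[0,0,0],[0,0,1],[0,0,2.5],[0,0,4],[0,0,5.5]],"roll":[0,0,0,0,0,0,0,0]}'
python3 look.py clip_a w3 0.03
```

```text
clock: 8.85
tool_pos: [0.577, -0.3721, 0.2019]
tool_rot: [-3.141, -0.001, 1.427]
wrist_force: [1.4, -0.9, 0.2]
gripper_width: 0.0378
grip_force: 0.0
tcp [ 0.577  -0.3721  0.2019] pinch yaw -8.3 t 8.85
call 0.66 [ 75. 113.] at z0 [ 0.395  -0.2652  0.    ] at z [ 0.4115 -0.2685  0.03  ]
call 0.65 [317. 219.] at z0 [ 0.5761 -0.3794  0.    ] at z [ 0.577  -0.3728  0.03  ]
call 0.96 [ 66. 113.] at z0 [ 0.3883 -0.2637  0.    ] at z [ 0.4054 -0.2671  0.03  ]
call 0.75 [320. 216.] at z0 [ 0.5788 -0.3779  0.    ] at z [ 0.5795 -0.3715  0.03  ]
```

View pics/w3.png

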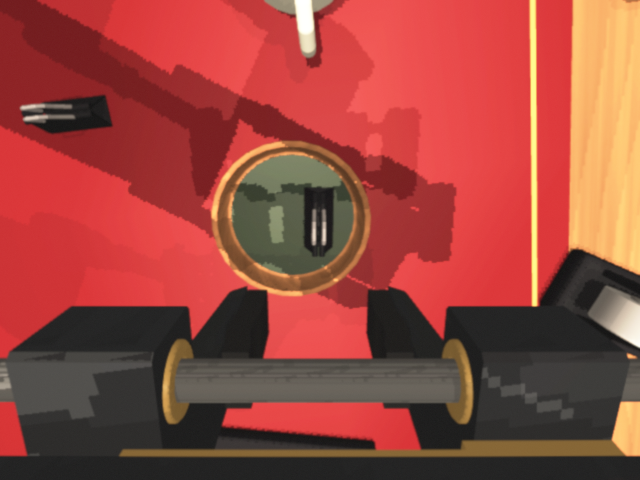

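Wrist view: the clip stands in the dish at (319,220), ~23 mm right of the dish's centre (291,218), as planned. Second clip at (66,113).

```bash
python3 -m handwheel '{"jaw":[50,50,50,50,50,50,50,50,50,50,50,50],"linear":[[-6,3.5,0],[-6,3.5,0],[-6,3.5,0],[-6,3.5,0],[-6,3.5,0],[-6,3.5,0],[-6,3.5,0],[-6,3.5,0],[-6,3.5,0],[-6,3.5,0],[-6,3.5,0],[-6,3.5,0]],"roll":[-14.5,-14.5,-14.5,-14.5,-14.5,-14.5,-14.5,-14.5,-14.5,-14.5,-14.5,-14.5]}'
python3 look.py clip_a w4 0.03
```

```text
clock: 10.2
tool_pos: [0.3967, -0.2669, 0.1995]
tool_rot: [-3.14, 0.002, -0.089]
wrist_force: [0.2, 0.1, -0.2]
gripper_width: 0.0504
grip_force: 0.0
tcp [ 0.3967 -0.2669  0.1995] pinch yaw -95.1 t 10.2
call 0.69 [314. 206.] at z0 [ 0.3996 -0.2634  0.    ] at z [ 0.4053 -0.2642  0.03  ]
call 0.78 [314. 208.] at z0 [ 0.3985 -0.2631  0.    ] at z [ 0.4043 -0.2639  0.03  ]
```

View pics/w4.png

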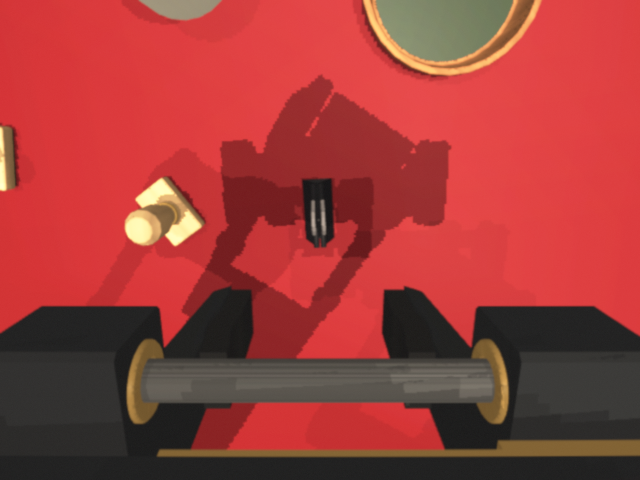

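Wrist view: clip squarely aligned at (318,213); stamp clear at (165,215). Down, grip, lift to check.

```bash
python3 -m handwheel '{"jaw":[50,50,50,50,50,50,0,0,0,0,0,0],"linear":[[0.05,0.05,-1],[0.05,0.05,-2.5],[0.05,0.05,-4],[0.05,0.05,-5.2],[0.05,0.05,-5.6],[0.05,0.05,-5.6],[0.05,0.05,-5.6],[0.05,0.05,-5.6],[0.05,0.05,-5.6],[0.05,0.05,-5.6],[0.05,0.05,-5.6],[0.05,0.05,-5.6]],"roll":[0,0,0,0,0,0,0,0,0,0,0,0]}' 20
```

```text
clock: 11.55
tool_pos: [0.3993, -0.2662, 0.0335]
tool_rot: [3.141, -0.001, -0.092]
wrist_force: [0.1, 0.6, 2.5]
gripper_width: 0.0087
grip_force: 19.8
```

```bash
python3 -m handwheel '{"jaw":[0,0,0,0,0,0,0,0,0,0,0,0,0,0,0,0,0,0,0],"linear":[[0,0,1.5],[0,0,3],[0,0,4],[4.4,-3.55,4.2],[4.4,-3.55,4.2],[4.4,-3.55,4.2],[4.4,-3.55,4.2],[4.4,-3.55,4.2],[4.4,-3.55,4.2],[4.4,-3.55,4.2],[4.4,-3.55,4.2],[4.4,-3.55,4.2],[4.4,-3.55,4.2],[4.4,-3.55,4.2],[4.4,-3.55,4.2],[4.4,-3.55,3],[4.4,-3.55,2],[4.4,-3.55,1.5],[4.4,-3.55,1.5]],"roll":[0,0,0,14.5,14.5,14.5,14.5,14.5,14.5,14.5,14.5,14.5,14.5,14.5,14.5,14.5,14.5,14.5,14.5]}'
```

```text
clock: 13.45
tool_pos: [0.5289, -0.3709, 0.0748]
tool_rot: [-3.136, -0.003, 1.425]
wrist_force: [-0.7, 0.1, 0.1]
gripper_width: 0.0083
grip_force: 19.9
```

```bash
python3 -m handwheel '{"jaw":[0,0,0,0,0,0],"linear":[[0.05,0,-0.5],[0.05,0,-0.9],[0.05,0,-1.15],[0.05,0,-1.25],[0.05,0,-1.33],[0.05,0,-1.33]],"roll":[0,0,0,0,0,0]}'
```

```text
clock: 14.05
tool_pos: [0.5329, -0.3727, 0.0386]
tool_rot: [3.141, 0.0, 1.427]
wrist_force: [0.3, 1.4, -0.3]
gripper_width: 0.0083
grip_force: 20.0
```

```bash
python3 -m handwheel '{"jaw":[0,0,0],"linear":[[0,0,-0.05],[0,0,-0.08],[0,0,-0.08]],"roll":[0,0,0]}'
```

```text
clock: 14.35
tool_pos: [0.5336, -0.3728, 0.0383]
tool_rot: [3.139, 0.001, 1.427]
wrist_force: [-1.4, 3.6, 10.5]
gripper_width: 0.0086
grip_force: 19.9
```

```bash
python3 -m handwheel '{"jaw":[20,22,22,22,22,22,60,60],"linear":[[0,0,0.05],[0,0,0.05],[0,0,0.05],[0,0,0.05],[0,0,1],[0,0,2.5],[0,0,4],[0,0,5.5]],"roll":[0,0,0,0,0,0,0,0]}'
python3 look.py clip_a w5 0.03;python3 look.py stamp_a w5b 0.055
```

```text
clock: 15.15
tool_pos: [0.5319, -0.3722, 0.2015]
tool_rot: [-3.14, -0.001, 1.427]
wrist_force: [0.4, -0.2, 0.2]
gripper_width: 0.0358
grip_force: 0.0
tcp [ 0.5319 -0.3722  0.2015] pinch yaw -8.3 t 15.15
call 0.8 [373. 206.] at z0 [ 0.5796 -0.3755  0.    ] at z [ 0.5764 -0.3693  0.03  ]
call 0.75 [318. 215.] at z0 [ 0.5322 -0.3762  0.    ] at z [ 0.533  -0.3699  0.03  ]
call 0.83 [373. 214.] at z0 [ 0.579  -0.3818  0.    ] at z [ 0.5758 -0.3751  0.03  ]
call 0.72 [319. 216.] at z0 [ 0.5326 -0.3772  0.    ] at z [ 0.5334 -0.3709  0.03  ]
tcp [ 0.5347 -0.3743  0.2056] pinch yaw -8.3 t 15.3
```

View pics/w5.png

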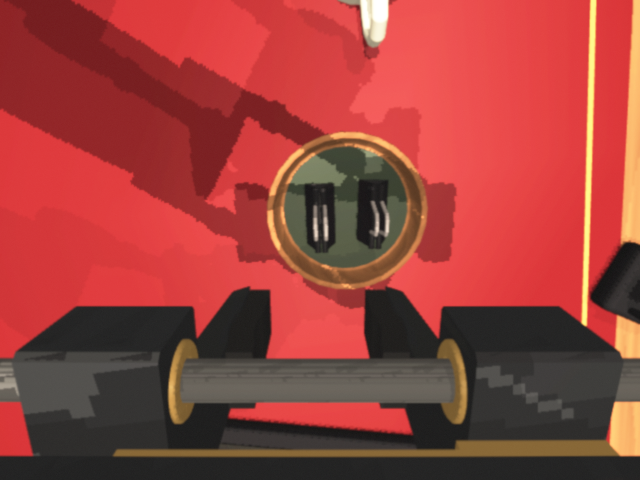

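Wrist view: both clips stand in the dish at (319,215) and (373,212), both well inside the rim (268–426). On to the stamps.

```bash
python3 -m handwheel '{"jaw":[60,60,60,60,60,60,60,60,60],"linear":[[-4.25,7.6,0],[-4.25,7.6,0],[-4.25,7.6,0],[-4.25,7.6,0],[-4.25,7.6,0],[-4.25,7.6,0],[-4.25,7.6,0],[-4.25,7.6,0],[-4.25,7.6,0]],"roll":[6.8,6.8,6.8,6.8,6.8,6.8,6.8,6.8,6.8]}'
python3 look.py stamp_a w6 0.055
```

```text
clock: 16.35
tool_pos: [0.4057, -0.1456, 0.2004]
tool_rot: [-3.141, 0.0, 2.137]
wrist_force: [-0.2, -0.4, 0.4]
gripper_width: 0.0604
grip_force: 0.0
tcp [ 0.4057 -0.1456  0.2004] pinch yaw 32.5 t 16.35
call 0.63 [319. 210.] at z0 [ 0.4077 -0.1447  0.    ] at z [ 0.4016 -0.1356  0.055 ]
call 0.58 [469. 107.] at z0 [ 0.4642 -0.0092  0.    ] at z [ 0.4491 -0.0215  0.055 ]
call 0.96 [321. 217.] at z0 [ 0.4127 -0.1483  0.    ] at z [ 0.4058 -0.1385  0.055 ]
call 0.78 [481. 102.] at z0 [ 0.4694 -0.0011  0.    ] at z [ 0.4535 -0.0147  0.055 ]
```

View pics/w6.png

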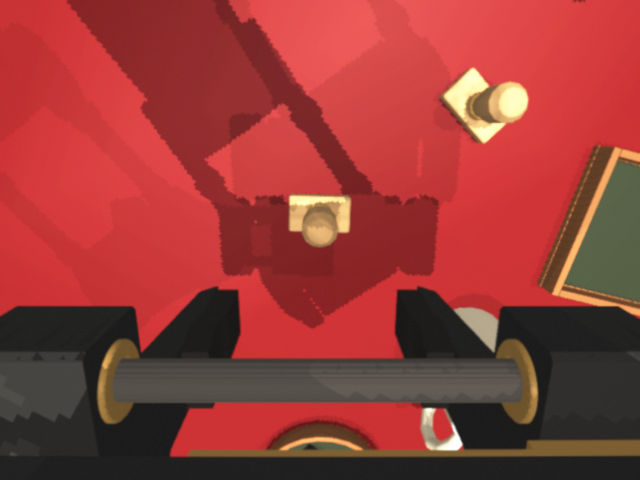

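Wrist view: stamp squarely aligned, block centre (320,213), handle top (319,227); the second stamp at (485,104).

```bash
python3 -m handwheel '{"jaw":[60,60,60,60,60,60,10,10,10,10,10,10],"linear":[[0.05,0.02,-1],[0.05,0.02,-2.5],[0.05,0.02,-4],[0.05,0.02,-5.1],[0.05,0.02,-5.45],[0.05,0.02,-5.45],[0.05,0.02,-5.45],[0.05,0.02,-5.45],[0.05,0.02,-5.45],[0.05,0.02,-5.45],[0.05,0.02,-5.45],[0.05,0.02,-5.45]],"roll":[0,0,0,0,0,0,0,0,0,0,0,0]}' 25
```

```text
clock: 17.7
tool_pos: [0.4071, -0.1442, 0.038]
tool_rot: [3.141, 0.001, 2.139]
wrist_force: [-0.7, 0.1, 5.6]
gripper_width: 0.025
grip_force: 25.0
```

```bash
python3 -m handwheel '{"jaw":[10,10,10,10,10,10,10,10,10,10,10,10,10,10],"linear":[[0,0,1.5],[0,0,3],[0,0,4.5],[0,0,6],[7.8,4.2,6],[7.8,4.2,6],[7.8,4.2,6],[7.8,4.2,6],[7.8,4.2,6],[7.8,4.2,6],[7.8,4.2,6],[7.8,4.2,6],[7.8,4.2,6],[7.8,4.2,6]],"roll":[0,0,0,0,-2.25,-2.25,-2.25,-2.25,-2.25,-2.25,-2.25,-2.25,-2.25,-2.25]}'
python3 look.py stamp_tray w7 0.025
```

```text
clock: 19.1
tool_pos: [0.6393, -0.0186, 0.2172]
tool_rot: [-3.141, -0.0, 1.902]
wrist_force: [0.6, 0.6, -0.3]
gripper_width: 0.0248
grip_force: 25.0
tcp [ 0.6393 -0.0186  0.2172] pinch yaw 19.0 t 19.1
call 0.72 [329. 208.] at z0 [ 0.6501 -0.0165  0.    ] at z [ 0.6479 -0.0122  0.025 ]
call 0.81 [329. 193.] at z0 [ 0.6458 -0.0042  0.    ] at z [ 0.6438 -0.0007  0.025 ]
```

View pics/w7.png

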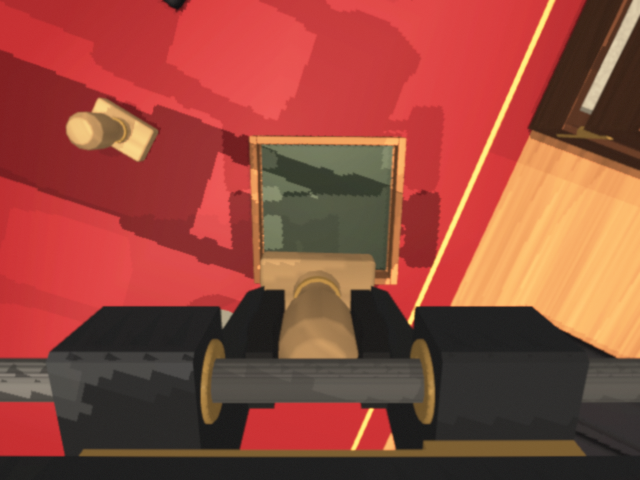

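Wrist view: stamp held upright and square to the tray; rim corners about (250,137), (406,139), (396,283), stamp at col 318.

```bash
python3 - <<'E'
from h import *
s=sense(); p=[atz("wrist",q,.025,s) for q in ((250,137),(406,139),(396,283),(254,281))]
print(np.round(p,4),((p[0]+p[2])/2).round(4),[np.linalg.norm(p[i]-p[(i+1)%4]).round(3) for i in range(4)])
d=p[1]-p[0];print(np.degrees(np.arctan2(d[1],d[0])))
print(tri([ray("wrist",(329,208),s),ray("top",(342,186)),ray("scene",(277,287))]))
E
```

```text
[[ 0.5705  0.0218  0.025 ]
 [ 0.6884  0.0607  0.025 ]
 [ 0.7266 -0.0556  0.025 ]
 [ 0.6086 -0.0942  0.025 ]] [ 0.6485 -0.0169  0.025 ] [np.float64(0.124), np.float64(0.122), np.float64(0.124), np.float64(0.122)]
18.2919260801142
(array([ 0.64573611, -0.01938188, -0.00819738]), np.float64(0.0065248933133209884))
```

```bash
python3 -m handwheel '{"jaw":[10,10,10,10,10,10,10,10,10],"linear":[[0.5,-0.77,0],[0.5,-0.77,-1.5],[0.5,-0.77,-3],[0.5,-0.77,-4.4],[0.5,-0.77,-5.2],[0.5,-0.77,-5.5],[0.5,-0.77,-5.7],[0.5,-0.77,-5.8],[0.5,-0.77,-5.83]],"roll":[0,0,0,0,0,0,0,0,0]}'
```

```text
clock: 20.15
tool_pos: [0.6568, -0.0411, 0.0441]
tool_rot: [3.139, 0.001, 1.903]
wrist_force: [-1.7, 0.2, 2.1]
gripper_width: 0.0251
grip_force: 25.0
```

```bash
python3 -m handwheel '{"jaw":[10,10],"linear":[[0,0,-0.05],[0,0,-0.05]],"roll":[0,0]}'
```

```text
clock: 20.35
tool_pos: [0.6569, -0.0412, 0.0441]
tool_rot: [3.139, 0.002, 1.903]
wrist_force: [-3.5, -0.4, 7.2]
gripper_width: 0.0248
grip_force: 25.0
```

```bash
python3 -m handwheel '{"jaw":[50,50,50,50,60,60,60,60,60,60,60,60,60,60],"linear":[[0,0,0.03],[0,0,0.03],[0,0,0.03],[0,0,0.5],[0,0,2],[0,0,3.5],[0,0,5.2],[-6.43,1.07,5.2],[-6.43,1.07,5.2],[-6.43,1.07,5.2],[-6.43,1.07,5.2],[-6.43,1.07,5.2],[-6.43,1.07,5.2],[-6.43,1.07,5.2]],"roll":[0,0,0,0,0,0,0,-4.75,-4.75,-4.75,-4.75,-4.75,-4.75,-4.75]}'
python3 look.py stamp_a w8 0.055
```

```text
clock: 21.75
tool_pos: [0.4642, -0.009, 0.1981]
tool_rot: [3.139, -0.0, 1.406]
wrist_force: [-0.0, -0.1, 0.1]
gripper_width: 0.0602
grip_force: 0.0
tcp [ 0.4642 -0.009   0.1981] pinch yaw -9.4 t 21.75
call 0.8 [553. 214.] at z0 [ 0.6626 -0.0448 -0.    ] at z [ 0.6327 -0.0282  0.055 ]
call 0.59 [318. 209.] at z0 [ 0.4661 -0.0074  0.    ] at z [0.4675 0.0033 0.055 ]
call 0.77 [315. 214.] at z0 [ 0.463  -0.0114  0.    ] at z [ 4.65e-01 -1.00e-04  5.50e-02]
call 0.61 [575. 222.] at z0 [ 0.682 -0.055  0.   ] at z [ 0.649  -0.0368  0.055 ]
```

View pics/w8.png

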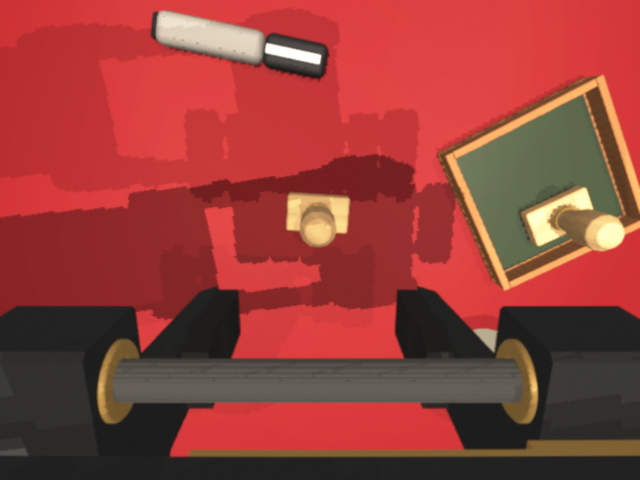

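Wrist view: first stamp upright in the tray (block at (558,216)); second stamp centred at (318,213) and square to the tool; marker at (240,43).

```bash
python3 -m handwheel '{"jaw":[60,60,60,60,60,60,10,10,10,10,10,10],"linear":[[0.03,0.04,-1],[0.03,0.04,-2.5],[0.03,0.04,-4],[0.03,0.04,-5],[0.03,0.04,-5.35],[0.03,0.04,-5.35],[0.03,0.04,-5.35],[0.03,0.04,-5.35],[0.03,0.04,-5.35],[0.03,0.04,-5.35],[0.03,0.04,-5.35],[0.03,0.04,-5.35]],"roll":[0,0,0,0,0,0,0,0,0,0,0,0]}' 25
```

```text
clock: 23.1
tool_pos: [0.4644, -0.0077, 0.0371]
tool_rot: [3.14, -0.0, 1.406]
wrist_force: [-0.6, -0.4, 4.3]
gripper_width: 0.0248
grip_force: 25.0
```

```bash
python3 -m handwheel '{"jaw":[10,10,10,10,10,10,10,10,10,10,10,10,10,10,10,10],"linear":[[0,0,1.5],[0,0,3],[0,0,3.7],[5.8,0.55,3.7],[5.8,0.55,3.7],[5.8,0.55,3.7],[5.8,0.55,3.7],[5.8,0.55,3.7],[5.8,0.55,3.7],[5.8,0.55,3.7],[5.8,0.55,2.2],[5.8,0.55,1],[5.8,0.55,0.6],[5.8,0.55,0.4],[5.8,0.55,0.25],[5.8,0.55,0.2]],"roll":[0,0,0,4.75,4.75,4.75,4.75,4.75,4.75,4.75,4.75,4.75,4.75,4.75,4.75,4.75]}'
```

```text
clock: 24.7
tool_pos: [0.6385, 0.0088, 0.0437]
tool_rot: [3.139, 0.001, 1.903]
wrist_force: [-0.1, 0.2, -0.3]
gripper_width: 0.0248
grip_force: 25.0
```

```bash
python3 -m handwheel '{"jaw":[10,10],"linear":[[0,0,-0.05],[0,0,-0.07]],"roll":[0,0]}'
```

```text
clock: 24.9
tool_pos: [0.6392, 0.0089, 0.043]
tool_rot: [3.138, 0.001, 1.903]
wrist_force: [-2.6, 1.9, 9.4]
gripper_width: 0.0249
grip_force: 25.0
```

```bash
python3 -m handwheel '{"jaw":[50,50,50,50,60,60,60,60,60,60,60,60,60,60,60],"linear":[[0,0,0.04],[0,0,0.04],[0,0,0.04],[0,0,0.5],[0,0,2],[0,0,3.5],[0,0,5],[-6.93,3.93,5],[-6.93,3.93,5],[-6.93,3.93,5],[-6.93,3.93,5],[-6.93,3.93,5],[-6.93,3.93,5],[-6.93,3.93,5],[-6.93,3.93,5]],"roll":[0,0,0,0,0,0,0,8.6,8.6,8.6,8.6,8.6,8.6,8.6,8.6]}'
python3 look.py marker w9 0.017
```

```text
clock: 26.4
tool_pos: [0.4301, 0.1269, 0.1911]
tool_rot: [3.141, 0.002, 2.8]
wrist_force: [-0.7, 0.4, -0.8]
gripper_width: 0.0602
grip_force: 0.0
tcp [0.4301 0.1269 0.1911] pinch yaw 70.4 t 26.4
```

View pics/w9.png

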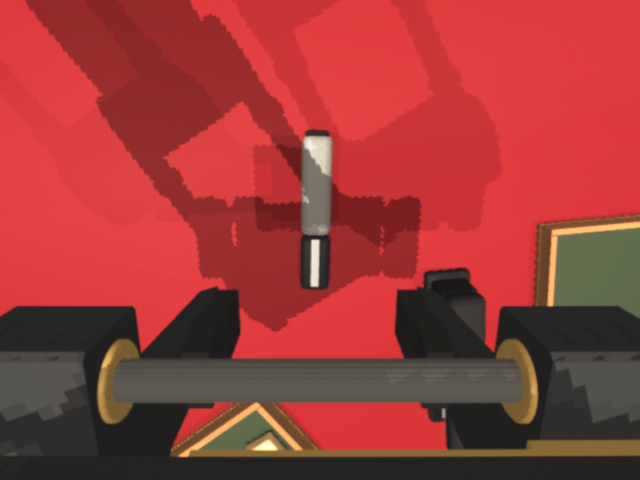

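Wrist view: marker aligned with the tool, spans rows 130–289 at cols 302–332; stapler well to the right.

```bash
python3 - <<'E'
from h import *
s=sense()
a,b=[atz("wrist",q,.009,s) for q in ((317,130),(315,289))]; print(a,b,(a+b)/2,np.linalg.norm(a-b),np.degrees(np.arctan2(*(a-b)[1::-1])),s["tool_pos"])
a,b=[atz("wrist",q,.017,s) for q in ((302,190),(332,190))];print(np.linalg.norm(a-b))
E
```

```text
[0.36922764 0.14913995 0.009     ] [0.49173728 0.1039244  0.009     ] [0.43048246 0.12653218 0.009     ] 0.130587353367525 159.74203358306661 [0.43026117 0.12649712 0.19040677]
0.023263764246470774
```

```bash
python3 -m handwheel '{"jaw":[60,60,60,60,60,60,60,10,10,10,10,10],"linear":[[0,0,-1.5],[0,0,-3],[0,0,-4.5],[0,0,-5.5],[0,0,-6],[0,0,-6.2],[0,0,-6.2],[0,0,-6.2],[0,0,-6.2],[0,0,-6.2],[0,0,-6.2],[0,0,-6.2]],"roll":[0,0,0,0,0,0,0,0,0,0,0,0]}' 25
```

```text
clock: 27.75
tool_pos: [0.4299, 0.1269, 0.0047]
tool_rot: [3.141, 0.001, 2.804]
wrist_force: [0.0, -0.6, 3.2]
gripper_width: 0.0238
grip_force: 24.9
```

```bash
python3 -m handwheel '{"jaw":[10,10,10,10,10,10,10,10,10,10,10,10,10,10,10,10,10],"linear":[[0,0,1.5],[0,0,3],[0,0,4.5],[0,0,6.3],[4.9,8.6,6.3],[4.9,8.6,6.3],[4.9,8.6,6.3],[4.9,8.6,6.3],[4.9,8.6,6.3],[4.9,8.6,6.3],[4.9,8.6,6.3],[4.9,8.6,6.3],[4.9,8.6,6.3],[4.9,8.6,6.3],[4.9,8.6,6.3],[4.9,8.6,6.3],[4.9,8.6,6.3]],"roll":[0,0,0,0,-13.9,-13.9,-13.9,-13.9,-13.9,-13.9,-13.9,-13.9,-13.9,-13.9,-13.9,-13.9,-13.9]}'
python3 look.py pen_tray w10 0.005
```

```text
clock: 29.45
tool_pos: [0.5764, 0.3847, 0.193]
tool_rot: [-3.141, 0.0, 1.35]
wrist_force: [-0.3, 0.1, 0.7]
gripper_width: 0.0236
grip_force: 24.9
tcp [0.5764 0.3847 0.193 ] pinch yaw -12.7 t 29.45
call 0.91 [289. 157.] at z0 [0.5642 0.4336 0.    ] at z [0.5646 0.4338 0.005 ]
```

View pics/w10.png

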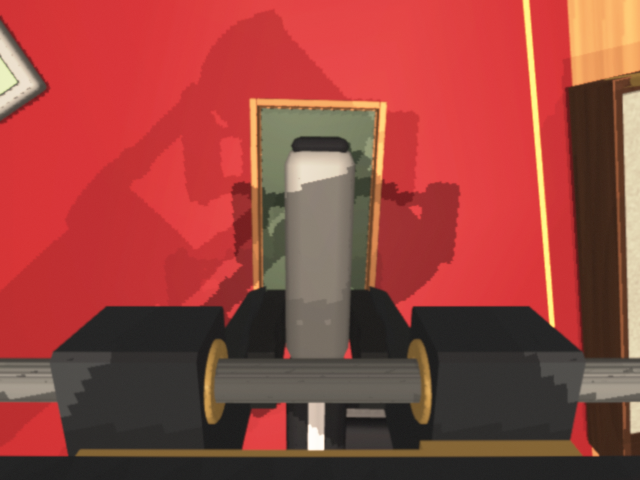

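Wrist view: marker held along the tray's axis; tray rim corners at (250,99) and (386,102), side edges reach (255,290) and (372,290).

```bash
python3 - <<'E'
from h import *
s=sense()
TL,TR,L,R=[atz("wrist",q,.022,s) for q in ((250,99),(386,102),(255,290),(372,290))]
m=(TL+TR)/2; a=(TL-L)/np.linalg.norm(TL-L); b=(TR-R)/np.linalg.norm(TR-R); u=(a+b)/2
print(np.linalg.norm(TL-TR),[np.degrees(np.arctan2(v[1],v[0])) for v in (a,b)],"centre",m-.095*u,"tcp",s["tool_pos"],np.linalg.norm(L-R))
E
```

```text
0.09908491996144929 [np.float64(76.42017578074247), np.float64(75.33384785551048)] centre [0.57348936 0.3775624  0.022     ] tcp [0.57648979 0.38471092 0.19317218] 0.09630499974363266
```

```bash
python3 -m handwheel '{"jaw":[10,10,10,10,10,10,10,10,10],"linear":[[-0.08,-0.12,-1.5],[-0.08,-0.12,-3],[-0.08,-0.12,-4.5],[-0.08,-0.12,-5.3],[-0.08,-0.12,-5.8],[-0.08,-0.12,-6],[-0.08,-0.12,-6.1],[-0.08,-0.12,-6.13],[-0.08,-0.12,-6.13]],"roll":[-0.2,-0.2,-0.2,-0.2,-0.2,-0.2,-0.2,-0.2,-0.2]}'
```

```text
clock: 30.5
tool_pos: [0.5754, 0.3819, 0.011]
tool_rot: [3.139, -0.002, 1.327]
wrist_force: [-0.2, 0.2, 0.4]
gripper_width: 0.0235
grip_force: 24.9
```

```bash
python3 -m handwheel '{"jaw":[10,10],"linear":[[0,0,-0.04],[0,0,-0.07]],"roll":[0,0]}'
```

```text
clock: 30.7
tool_pos: [0.5753, 0.3819, 0.0097]
tool_rot: [3.14, -0.002, 1.327]
wrist_force: [-2.5, -2.3, 11.0]
gripper_width: 0.0238
grip_force: 24.9
```

Contact. Release to 40 mm (fingers stay inside the walls), rise well clear, and check.

```bash
python3 -m handwheel '{"jaw":[38,38,38,38,38,38,38,38,38,38,38,38,38],"linear":[[0,0,0.06],[0,0,0.06],[0,0,0.06],[0,0,0.06],[0,0,0.5],[0,0,2],[0,0,3.5],[0,0,5],[-8,-1,6.5],[-8,-1,6.5],[-8,-1,6.5],[-8,-1,6.5],[-8,-1,6.5]],"roll":[0,0,0,0,0,0,0,0,0,0,0,0,0]}'
python3 - <<'E'
from h import *
a=capture("top")[:,:,::-1]; b=capture("scene")[:,:,::-1]
cv2.imwrite("pics/end.png",np.vstack([cv2.resize(a[140:300,80:560],(800,266)),cv2.resize(b[130:450,140:580],(458,334))[:, :].copy() if 0 else cv2.resize(cv2.copyMakeBorder(b[130:450,140:580],0,0,0,327,cv2.BORDER_CONSTANT),(800,334))]))
E
```

```text
clock: 32.0
tool_pos: [0.3321, 0.3507, 0.2033]
tool_rot: [3.141, -0.001, 1.327]
wrist_force: [-0.1, 0.4, 1.0]
gripper_width: 0.038
grip_force: 0.0
```

View pics/end.png

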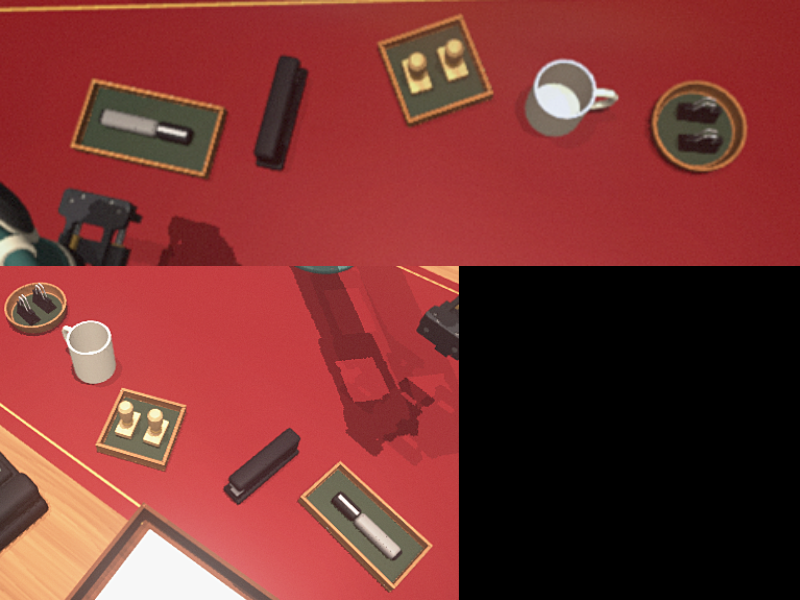

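Final views: both stamps upright in the tray at (417,73) and (454,60), both clips on their spines in the dish at (697,110) and (697,140), and the marker flat and centred in the pen tray at (147,127). The mug and stapler have not moved, and the gripper is clear.

```bash
python3 -c "
from station import *
print(job_done())"
```

```text
the job is handed in; nothing more can be done
None
```

The job is handed in: in the final pictures both stamps stand in the square tray, both clips stand in the dish, the marker lies flat in the pen tray, and the mug and stapler look unmoved, at 32 s of the 133 s; no verdict came back.

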